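# Open the curing station's barrier and slide the build plate home

### The arm

A 7-joint arm with a two-finger parallel gripper is mounted at the origin on the work surface. World frame = base frame: x ahead of the robot, y to its left, z up, the work surface at z = 0. Lengths are in m, angles in rad, forces in N, time in s.
With the tool pointing down it reaches from about 0.425 to 0.95 m from the base axis. Payload 4.7 kg.
Tool frame: the origin (TCP) lies between the finger pads; the fingertips stand 19 mm ahead of it and the grasp point (between the pads) is the TCP; z points along the fingers, y is the direction in which the jaws open and shut (so a half turn about z gives the same grasp; the last joint's range is limited). The gripper opens to 87 mm and grips with 3 to 60 N. Pads are 19 mm wide; open, the fingers measure 117 mm over their backs; the gripper's body (75 mm by 190 mm) begins 51 mm behind the grasp point.
Start: joints at [1.091, 0.469, -0.049, 1.532, 0.024, 1.141, -0.082], TCP at [0.294, -0.608, 0.242] pointing down, gripper open.
Joint ranges: [-2.59, 2.59], [-0.33, 1.99], [-1.39, 1.29], [0.1, 2.45], [-1.04, 4.18], [0.21, 1.99], [-2.66, 2.66]. Speed limits (rad/s): [2.57, 2.57, 3.14, 3.14, 3.14, 3.14, 3.14].

### API

Orientations are given as a unit quaternion [w, x, y, z].
In Python, from rig import telemetry, optics, finish_job gives the robot as it stands. The module is installed in compiled form; this text tells all that it offers.
- The arm moves only by the tool step_arm, never from a script. Its argument "deltas" is a list of rows, each a list of 3 entries, a list of its own where there are three numbers: the opening, from 0 (shut) to 1 (fully open), then the shift along the tool's x, y, z in m, then the turn, a rotation vector about the tool's x, y, z in rad. In form: [[fingers, [x, y, z], [ax, ay, az]], ...]. A call has 1 to 5 rows; each row is the pose to reach, as a shift and turn from the pose commanded when the call began, along the tool's axes at that moment; what a row does not reach only later rows make up. A row lasts 1/12 s, in which the tool goes at most 41.7 mm and 7.16 degrees, less where a joint would pass 70% of its speed; a pose out of reach is approached as far as the arm can. A call with a gripper value outside its range is refused whole. The fingers move at their own pace and stop on an object; "squeeze" is the grip in N (left out, the last holds). Time passes only in rows, so rows that repeat a pose let the fingers close. It gives the time, the measured TCP pose, the force and the opening at its end, in the units of the state.
- telemetry.observe(): the state, without advancing time (a new reading comes with each control period).
- optics.capture(name): name is "scene" or "top"; returns a dict with "img" (400x640x3 uint8, red, green, blue), "vertical_fov" (degrees; the focal length in pixels is half the picture's height over the tangent of half this angle, whatever the lens; pixels are square), "cx", "cy" (the principal point, pixels), "R" (3x3) and "t" (3): a world point X has camera coordinates R X + t. Camera axes: x right, y down, z forward; pixel columns grow to the right and rows downward; lengths in m; the calibration is good to about 2 mm. A picture is of the moment at which its call begins. There is no depth.
- finish_job(): hands the job in, once; it reports no verdict.
The state is a dict: "time": time; "q": joint angles; "dq": joint speeds; "tau": joint torques, N m; "eef_pos": TCP position; "tool_rot": TCP orientation; "force": force on the tool from outside, world axes, zero at the start; "moment": the same for the moment, N m; "finger_gap": finger opening in m.
Only numpy, scipy, OpenCV 4.12 (cv2) and the standard library are available. Lean on these libraries where they do the work, as an engineer would, in place of code of your own. Each camera call takes 0.05 s, during which the arm holds its last target.

### The job

Push the curing station's counterweighted barrier arm up past its balance point so that it stays raised by itself. Then push the build plate with its prints along the lane into the bay until it is fully home against the back stop. Push only, never lift or tip the plate, and leave the things standing around undisturbed.

Things in the scene. Friction and masses are not known exactly. Their poses are not given: they have to be found in the camera images.
- station: curing station fixed to the table. Origin: on the table surface straight below the lowered barrier arm, mid-lane; x points into the bay (away from the robot), y left, z up. In this frame (mm): aluminium deck x -190 to 135, 200 wide (320 wide beyond x = -35), top at z = 12; two guide rails along x, inner faces at y = +-68, tops at z = 24
- home_stop (a point): middle of the near face of the back stop at the far end of the lane, at x = 125, y = 0, z = 30 mm in the station's frame; the stop's top is at z = 42 mm. Beside it two lamp pillars 172 mm tall at x = 65 to 115, y = +-98 to +-125 mm
- fork (a point): centre of the fork in which the free end of the lowered arm lies, at x = 0, y = -125, z = 112 mm in the station's frame; the fork is a post 34 mm (x) by 16 mm (y), prongs 124 mm tall
- barrier (a joint): angle of the counterweighted barrier arm: 0 = lowered, level across the lane in its fork; grows as the free end goes up and over to the left, in the station's y-z plane; pi/2 = upright; 1.75 = upper stop, leaning a little outwards. Below about 1.1 rad it falls back by itself, above that it swings on to the upper stop and stays. Raising it takes about 0.4 to 0.8 N near the free end
- barrier_hinge (a point): hinge axis of the barrier arm (along the station's x), at x = 0, y = 130, z = 120 mm in the station's frame, between two upright cheeks (x = +-19, y = 117 to 143, 140 mm tall). The steel counterweight, a drum 50 mm across and 40 mm wide, sits on the short tail about 50 mm beyond the hinge
- barrier_tip (a point): centre of the free end of the barrier arm, 260 mm from the hinge. The arm is a straight aluminium bar of 16 x 16 mm section; lowered, it runs along the station's -y from the hinge, with its underside at z = 112 mm
- plate: steel build plate on the deck between the rails, its axes as the station's, 140 (x) x 130 x 8 mm; origin under its centre. A flange along its near edge (x = -65 to -70, 120 wide, top at z = 29) is there to push. Fixed on it: a white vase print 44 wide, 125 tall at (0, 30), too tall to pass under the lowered arm, and a 25 tall print at (20, -30). 0.35 to 0.65 kg. Fully home: origin at station x = 55 mm
- glue_stick: glue stick standing upright, 30 mm across, 98 mm tall, left of the station's lane; origin under its centre. A bystander
- print_pen: black hand-held 3D pen lying on the table right of the lane, about 160 x 24 x 22 mm; origin under its middle. A bystander
- cutters: side cutters with blue handles lying right of the station, about 135 x 50 x 13 mm; origin under the pivot. A bystander
- tape_roll: roll of paper tape lying flat left of the station, 96 mm across, 24 mm high; origin under its centre. A bystander
- jar: clear closed jar with a white cap, 60 mm across, 85 mm tall, left of the lane; origin under its centre. A bystander
- spool: spool of yellow filament lying flat, 200 mm across, 63 mm high, to the right; origin under its centre. A bystander
- carton: small cardboard carton 110 x 80 x 70 mm, to the left; origin under its centre. A bystander
There are look-alikes about, which are no part of the job. There is more than one size of the plate; the one meant has the size given above.

How it is judged:
By the outcome, as a careful person would: the job done as asked, in the order asked, and still so for the second after the job is handed in, with the robot touching nothing.
It also fails if it takes over 66 s, if anything falls off the work surface, if the arm or the gripper's body presses on something with over 40 N, if the wrist force passes 120 N, or if a joint passes its speed limit or range.

## Working session

There is one attempt and no reset: what is moved stays moved. The work goes in short steps, Python scripts to look and compute and a tool call to move; the robot and the scene stay as the last step left them, time stands still between calls to the robot, and variables do not carry over. Pictures are saved under pics/ and viewed, and the job is handed in when it is done.

Besides the shell and the picture viewer there is one more tool, called after "Emit:" as a command line: name --argument value ..., lists and objects as JSON in quotes. step_arm: Moves the arm, as the interface text tells. Its arguments: {"type":"object","properties":{"deltas":{"type":"array"},"squeeze":{"type":"number"}},"required":["deltas"]}

```bash
mkdir -p pics; cat > h.py <<'E'
import numpy as np, cv2, json
from rig import telemetry, optics
def cap(n,f):
    d=optics.capture(n); cv2.imwrite('pics/'+f,d['img'][:,:,::-1]); np.savez('pics/'+f[:-4]+'.npz',**d); return d
def K(d):
    f=200/np.tan(np.radians(float(d['vertical_fov']))/2); return f
def proj(d,X):
    c=np.asarray(d['R'])@np.asarray(X,float)+np.asarray(d['t']).ravel(); f=K(d); return float(d['cx'])+f*c[0]/c[2], float(d['cy'])+f*c[1]/c[2]
def ray(d,u,v,z):
    R=np.asarray(d['R']);t=np.asarray(d['t']).ravel();f=K(d)
    C=-R.T@t; r=R.T@np.array([(u-float(d['cx']))/f,(v-float(d['cy']))/f,1]); return C+r*(z-C[2])/r[2]
def crop(f,x0,y0,x1,y1,s,o):
    i=cv2.imread('pics/'+f)[y0:y1,x0:x1]; cv2.imwrite('pics/'+o,cv2.resize(i,None,fx=s,fy=s,interpolation=cv2.INTER_CUBIC))
E
python3 - <<'E'
from h import *
for n in('scene','top'):
    d=cap(n,n+'0.png'); print(n,d['img'].shape,d['vertical_fov'],d['cx'],d['cy'],'\n',d['R'],d['t'], 'C',-np.array(d['R']).T@np.array(d['t']).ravel())
print(telemetry.observe())
E
```

```text
scene (400, 640, 3) 44.30923459390535 321.8471596918738 196.35140178002044 
 [[ 0.56320916  0.8262627  -0.00924092]
 [ 0.54603311 -0.38054216 -0.74634811]
 [-0.62019617  0.41530424 -0.66549162]] [-0.32681916 -0.2320996   1.99038883] C [ 1.54523313 -0.64490212  1.14833988]
top (400, 640, 3) 49.254609074465094 314.5898297884091 205.50766102508956 
 [[ 0.00782546 -0.99992022  0.00991543]
 [-0.99728478 -0.00853016 -0.07314577]
 [ 0.07322451 -0.00931611 -0.99727197]] [0.01072492 0.55966931 1.42675164] C [0.45359256 0.02878991 1.46369052]
{'time': 0.1, 'q': array([ 1.09107706,  0.46935269, -0.04860519,  1.53358268,  0.02405902,
        1.14100822, -0.08231221]), 'dq': array([-0.000901  , -0.00195127,  0.00088062, -0.00196676,  0.00124065,
       -0.00155285, -0.00024259]), 'tau': array([ 3.31725169e-04, -5.09167922e+01, -8.13692040e-02, -2.36828864e+01,
       -6.14933157e-02,  3.44882382e-02,  5.21831316e-05]), 'eef_pos': array([ 0.29390328, -0.60708408,  0.24060635]), 'tool_rot': array([-8.59079988e-04,  9.74701246e-01,  2.23509956e-01, -2.07551259e-04]), 'force': array([-0.88246866,  1.00264442,  0.06330126]), 'moment': array([ 0.017201  , -0.00013961,  0.05748944]), 'finger_gap': 0.08757134246312981}
```

View pics/scene0.png

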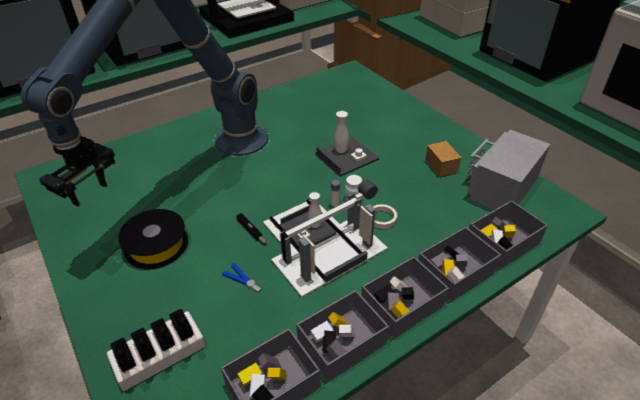

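View pics/top0.png

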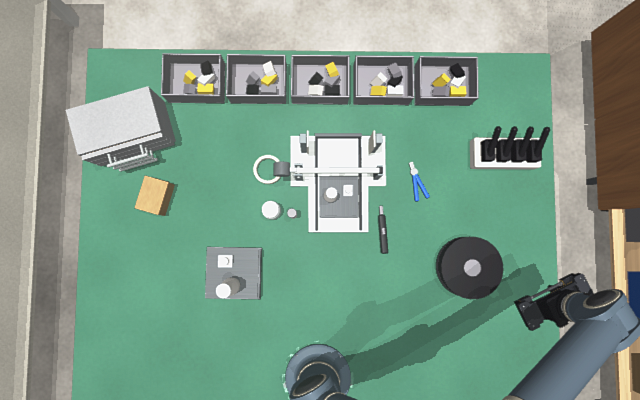

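The top view shows the station at about (338,180). There are two plates. The dark one on the deck at (338,195) lies between the rails. The larger one, on the table at (233,273), lies off the station and is the look-alike. I'll enlarge both.

```bash
python3 - <<'E'
from h import *
crop('top0.png',245,120,405,260,5,'topc.png'); crop('scene0.png',230,160,410,300,4.4,'scenec.png')
E
```

```text
(no output)
```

View pics/topc.png

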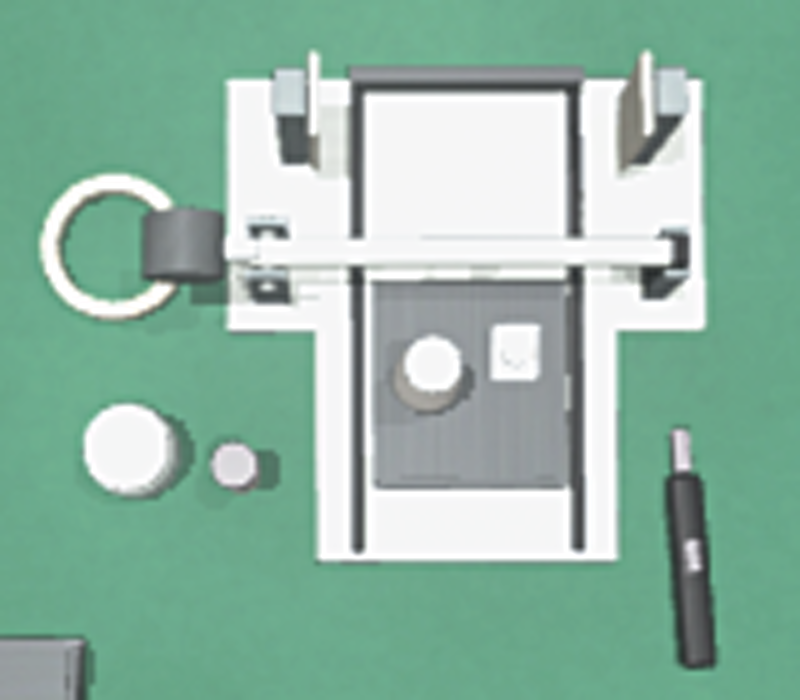

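View pics/scenec.png

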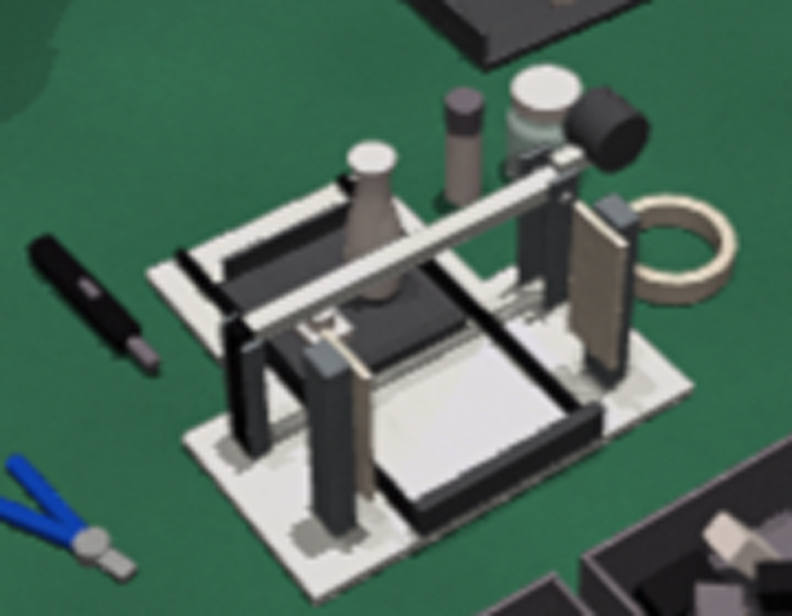

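```bash
python3 - <<'E'
from h import *
from scipy.optimize import least_squares
T=np.load('pics/top0.npz');S=np.load('pics/scene0.npz')
top=[((317,561),(-190,100)),((617,560),(-190,-100)),((227,330),(-35,160)),((705,328),(-35,-160)),((703,82),(135,-160)),((227,80),(135,160))]
sc=[((147,272),(-190,-100)),((183,438),(-35,-160)),((318,603),(135,-160)),((692,385),(135,160))]
obs=[(T,245+(p[0]+.5)/5-.5,120+(p[1]+.5)/5-.5,q) for p,q in top]+[(S,230+(p[0]+.5)/4.4-.5,160+(p[1]+.5)/4.4-.5,q) for p,q in sc]
def W(p,x,y,z):
    c,s=np.cos(p[2]),np.sin(p[2]); return [p[0]+(c*x-s*y)/1e3,p[1]+(s*x+c*y)/1e3,z/1e3]
def res(p,o=obs):
    r=[]
    for d,u,v,q in o:
        a=proj(d,W(p,*q,12)); r+=[a[0]-u,a[1]-v]
    return np.array(r)
for o in(obs,obs[:6],obs[6:]):
    s=least_squares(res,[.7,0,0],args=(o,)); print(s.x,np.degrees(s.x[2]),np.round(s.fun,1))
s=least_squares(res,[.7,0,0]);p=s.x;np.save('st.npy',p)
# plate: near edge corners / flange in top crop (375,488),(568,487), far corners (377,282),(567,280)
def top2st(cx,cy,z):
    X=ray(T,245+(cx+.5)/5-.5,120+(cy+.5)/5-.5,z/1e3); d=(X[:2]-p[:2])*1e3;c,s_=np.cos(p[2]),np.sin(p[2]); return np.round([c*d[0]+s_*d[1],-s_*d[0]+c*d[1]],1)
def sc2st(cx,cy,z):
    X=ray(S,230+(cx+.5)/4.4-.5,160+(cy+.5)/4.4-.5,z/1e3); d=(X[:2]-p[:2])*1e3;c,s_=np.cos(p[2]),np.sin(p[2]); return np.round([c*d[0]+s_*d[1],-s_*d[0]+c*d[1]],1)
print('plate far',top2st(377,282,20),top2st(567,281,20),'near flange',top2st(375,488,29),top2st(568,487,29))
print('vase',top2st(433,363,137)); print('vase sc',sc2st(372,158,137))
print('flange sc',sc2st(224,262,29),sc2st(345,207,29))
print('tip',top2st(672,252,128),'tip sc',sc2st(250,325,128), 'glue', top2st(234,464,98),'jar',top2st(127,448,85),'tape',top2st(113,247,24),'pen',top2st(681,430,11),top2st(697,665,15))
for n,q in dict(tip=(0,-130,120),fork=(0,-125,112),hinge=(0,130,120),stop=(125,0,30)).items(): print(n,W(p,*q))
E
```

```text
[ 0.66444489 -0.06234174  0.01226318] 0.7026283438727733 [ 0.3 -0.2  0.5 -0.3  0.2 -0.4  0.1 -0.3 -0.3 -1.   0.2 -0.4 -0.4 -0.4
 -0.3 -1.  -0.4 -1.4  0.6 -0.5]
[ 0.66297334 -0.0618361   0.00888317] 0.5089678659236947 [-0.   0.1  0.1  0.2  0.1 -0.1 -0.1  0.3 -0.3 -0.4  0.2 -0.2]
[ 0.66726571 -0.0638448   0.01540789] 0.8828071406048329 [-0.5  0.4 -0.2 -0.1 -0.1 -0.5  0.8  0.1]
plate far [-5.3 60.4] [ -5.  -66.4] near flange [-143.2   62.7] [-143.   -64.5]
vase [-71.9  29.2]
vase sc [-78.1  32.2]
flange sc [-147.8  -55.6] [-145.4   50.6]
tip [  -2.4 -119.7] tip sc [   2.9 -120. ] glue [-131.   152.5] jar [-119.8  220.7] tape [ 18.1 236. ] pen [-104.4 -142.6] [-260.6 -150.1]
tip [np.float64(0.666039063323237), np.float64(-0.1923319611422707), 0.12]
fork [np.float64(0.6659777489699706), np.float64(-0.18733233710139688), 0.112]
hinge [np.float64(0.6628507169533805), np.float64(0.06764848898316822), 0.12]
stop [np.float64(0.7894354911601544), np.float64(-0.06080887724788942), 0.03]
```

```bash
cat > g.py <<'E'
import sys
from h import *
from scipy.spatial.transform import Rotation as Ro
p=np.load('st.npy')
def pose(): 
    s=telemetry.observe(); w,x,y,z=s['tool_rot']; return s,np.array(s['eef_pos']),Ro.from_quat([x,y,z,w])
def Rt(tilt=0,yaw=0): # tool x along station x (+yaw, rad), z down, tilt forward
    return Ro.from_euler('z',p[2]+yaw)*Ro.from_matrix(np.diag([1.,-1,-1]))*Ro.from_euler('y',tilt)
def s2w(q):
    c,s=np.cos(p[2]),np.sin(p[2]); q=np.asarray(q,float)/1e3; return np.array([p[0]+c*q[0]-s*q[1],p[1]+s*q[0]+c*q[1],q[2]])
def w2s(X):
    d=np.asarray(X)[:2]-p[:2]; c,s=np.cos(p[2]),np.sin(p[2]); return np.round([1e3*(c*d[0]+s*d[1]),1e3*(-s*d[0]+c*d[1]),1e3*X[2]],1)
def go(q,tilt=0,yaw=0):
    s,X,R=pose(); print('to',q,'shift',np.round(R.inv().apply(s2w(q)-X),4),'turn',np.round((R.inv()*Rt(tilt,yaw)).as_rotvec(),4))
def st():
    s,X,R=pose(); z=R.apply([0,0,1]); tip=X+.019*z
    print('t',s['time'],'stn TCP',w2s(X),'tip',w2s(tip),'z',np.round(z,3),'x',np.round(R.apply([1,0,0]),3),'F',np.round(s['force'],1),'gap',round(s['finger_gap'],4),'q',np.round(s['q'],3).tolist())
E
python3 -c "
from g import *
st(); go((-90,-95,240)); go((-90,-95,220),.4)"
```

```text
t 0.1 stn TCP [-377.2 -540.2  240.6] tip [-377.2 -540.1  221.6] z [-0.001  0.002 -1.   ] x [ 0.9    0.436 -0.   ] F [-0.9  1.   0.1] gap 0.0876 q [1.091, 0.469, -0.049, 1.534, 0.024, 1.141, -0.082]
to (-90, -95, 240) shift [ 0.449  -0.2811  0.0011] turn [-1.700e-03  4.000e-04  4.386e-01]
to (-90, -95, 220) shift [ 0.449  -0.281   0.0211] turn [-0.0894  0.3939  0.4323]
```

Emit:
step_arm --deltas '[[0,[0.449,-0.281,0.0],[0,0,0.438]],[0,[0.449,-0.281,0.0],[0,0,0.438]],[0,[0.449,-0.281,0.0],[0,0,0.438]],[0,[0.449,-0.281,0.0],[0,0,0.438]],[0,[0.449,-0.281,0.0],[0,0,0.438]]]' --squeeze 10

```text
time: 0.52
eef_pos: [0.4054, -0.4292, 0.2412]
tool_rot: [-0.0, 1.0, 0.005, -0.0]
force: [0.6, -0.1, -0.4]
finger_gap: 0.0615
```

```bash
python3 -c "
from g import *
st(); go((-90,-95,240))"
```

```text
t 0.5167 stn TCP [-263.5 -363.6  241.2] tip [-263.5 -363.6  222.2] z [-0.001  0.    -1.   ] x [ 1.     0.01  -0.001] F [ 0.6 -0.1 -0.4] gap 0.0615 q [0.762, 0.332, -0.025, 1.741, 0.009, 1.069, -0.827]
to (-90, -95, 240) shift [ 0.1729 -0.269   0.0012] turn [-0.0004  0.0006 -0.0021]
```

Emit:
step_arm --deltas '[[0,[0.173,-0.269,0.0],[0,0,0]],[0,[0.173,-0.269,0.0],[0,0,0]],[0,[0.173,-0.269,0.0],[0,0,0]],[0,[0.173,-0.269,0.0],[0,0,0]],[0,[0.173,-0.269,0.0],[0,0,0]]]'

```text
time: 0.93
eef_pos: [0.5158, -0.2525, 0.2414]
tool_rot: [-0.0, 1.0, 0.006, -0.0]
force: [0.6, -0.8, 1.0]
finger_gap: 0.028
```

```bash
python3 -c "
from g import *
st(); go((-90,-95,240));go((-70,-95,200),.5)"
```

```text
t 0.9333 stn TCP [-151.  -188.4  241.4] tip [-151.  -188.4  222.4] z [-0.  0. -1.] x [ 1.     0.013 -0.   ] F [ 0.6 -0.8  1. ] gap 0.028 q [0.475, 0.309, -0.117, 1.774, 0.041, 1.061, -1.214]
to (-90, -95, 240) shift [ 0.061  -0.0933  0.0013] turn [-0.      0.0005  0.0004]
to (-70, -95, 200) shift [ 0.081  -0.0933  0.0413] turn [-1.000e-04  5.005e-01  4.000e-04]
```

Emit:
step_arm --deltas '[[0,[0.061,-0.093,0.0],[0,0.5,0]],[0,[0.061,-0.093,0.0],[0,0.5,0]],[0,[0.061,-0.093,0.0],[0,0.5,0]],[0,[0.061,-0.093,0.0],[0,0.5,0]],[0,[0.061,-0.093,0.0],[0,0.5,0]]]'

```text
time: 1.35
eef_pos: [0.5693, -0.1582, 0.2373]
tool_rot: [-0.003, 0.97, 0.007, 0.244]
force: [-2.4, -0.2, -1.3]
finger_gap: 0.0017
```

```bash
python3 -c "
from g import *
st(); go((-45,-95,125),.6)"
```

```text
t 1.35 stn TCP [-96.3 -94.7 237.3] tip [-87.3 -94.7 220.6] z [ 0.473  0.009 -0.881] x [0.881 0.012 0.473] F [-2.4 -0.2 -1.3] gap 0.0017 q [0.493, 0.173, -0.254, 2.06, -0.197, 0.445, -1.145]
to (-45, -95, 125) shift [-0.0079  0.0006  0.1232] turn [-0.0029  0.1074  0.001 ]
```

```bash
python3 -c "
from g import *
go((-60,-95,98),.5)"
```

```text
to (-60, -95, 98) shift [-0.0339  0.0006  0.1399] turn [-0.0029  0.0074  0.0011]
```

Emit:
step_arm --deltas '[[0,[-0.034,0.0,0.14],[-0.003,0.007,0]],[0,[-0.034,0.0,0.14],[-0.003,0.007,0]],[0,[-0.034,0.0,0.14],[-0.003,0.007,0]],[0,[-0.034,0.0,0.14],[-0.003,0.007,0]],[0,[-0.034,0.0,0.14],[-0.003,0.007,0]]]'

```text
time: 1.77
eef_pos: [0.6066, -0.1564, 0.1188]
tool_rot: [-0.012, 0.969, 0.006, 0.246]
force: [0.4, 0.7, -0.2]
finger_gap: 0.0005
```

```bash
python3 -c "
from g import *
cap('scene','s1.png'); cap('top','t1.png'); st();go((-60,-95,98),.5); go((-15,-95,101),.5)
crop('s1.png',220,100,420,250,4,'s1c.png')"
```

```text
t 1.8667 stn TCP [-59.6 -92.1 117.8] tip [-50.6 -91.8 101.1] z [ 0.474  0.026 -0.88 ] x [0.88  0.006 0.475] F [ 0.2 -0.7 -0.7] gap 0.0009 q [0.237, 0.389, 0.017, 2.106, -0.727, 0.228, -0.629]
to (-60, -95, 98) shift [-0.0098  0.0033  0.0172] turn [-0.0206  0.0055 -0.0048]
to (-15, -95, 101) shift [0.0313 0.0035 0.0359] turn [-0.0206  0.0055 -0.0048]
```

View pics/s1c.png

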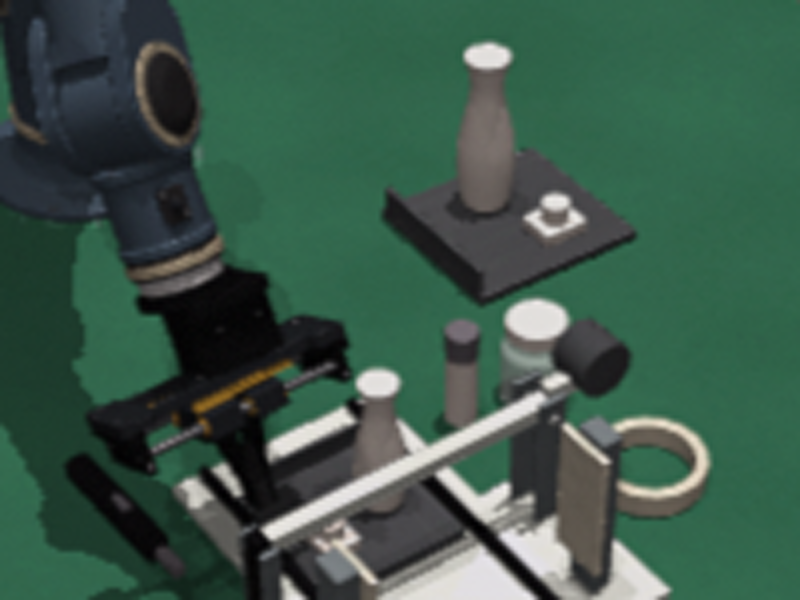

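```bash
python3 -c "
from g import *
go((-55,-95,98),.42);go((-55,-95,98),.45)"
```

```text
to (-55, -95, 98) shift [-0.0054  0.0033  0.0195] turn [-0.0207 -0.0745 -0.0039]
to (-55, -95, 98) shift [-0.0054  0.0033  0.0195] turn [-0.0207 -0.0445 -0.0042]
```

Emit:
step_arm --deltas '[[0,[-0.005,0.003,0.02],[-0.021,-0.06,-0.004]],[0,[-0.005,0.003,0.02],[-0.021,-0.06,-0.004]],[0,[-0.005,0.003,0.02],[-0.021,-0.06,-0.004]]]'

```text
time: 2.12
eef_pos: [0.6122, -0.157, 0.1005]
tool_rot: [-0.001, 0.976, 0.008, 0.218]
force: [0.3, 0.2, 1.0]
finger_gap: 0.0005
```

```bash
python3 -c "
from g import *
st();go((-55,-95,98),.42); go((-15,-95,101),.42)"
```

```text
t 2.1167 stn TCP [-53.4 -94.  100.5] tip [-45.3 -94.   83.3] z [ 0.426  0.004 -0.905] x [0.905 0.014 0.426] F [0.3 0.2 1. ] gap 0.0005 q [0.129, 0.429, 0.13, 2.077, -0.654, 0.261, -0.718]
to (-55, -95, 98) shift [-0.0026  0.001   0.0016] turn [ 0.0008 -0.0199  0.0033]
to (-15, -95, 101) shift [0.0349 0.0011 0.0159] turn [ 0.0008 -0.0199  0.0033]
```

Emit:
step_arm --deltas '[[0,[0.017,0.0,0.008],[0,0,0]],[0,[0.034,0.0,0.016],[0,0,0]],[0,[0.034,0.0,0.016],[0,0,0]]]'

```text
time: 2.37
eef_pos: [0.6495, -0.158, 0.1009]
tool_rot: [-0.001, 0.976, 0.006, 0.218]
force: [0.2, -0.7, 0.4]
finger_gap: 0.0007
```

```bash
python3 -c "
from g import *
cap('scene','s2.png'); cap('top','t2.png'); st()
crop('s2.png',240,140,400,260,5,'s2c.png'); crop('t2.png',245,120,405,240,5,'t2c.png')"
```

```text
t 2.4667 stn TCP [-17.2 -95.5 100.9] tip [ -9.1 -95.5  83.7] z [ 0.427  0.004 -0.904] x [0.904 0.011 0.427] F [0.  0.3 0.6] gap 0.0003 q [0.086, 0.473, 0.171, 2.0, -0.638, 0.296, -0.76]
```

View pics/s2c.png

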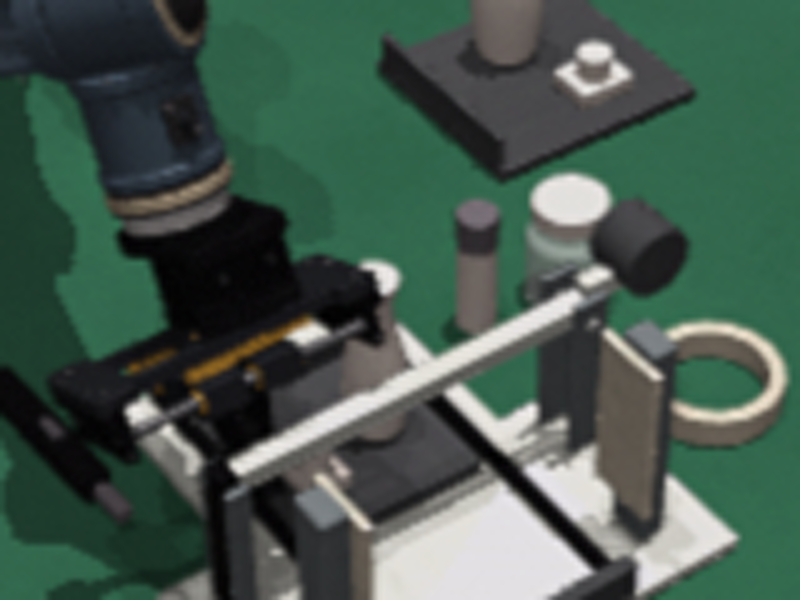

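View pics/t2c.png

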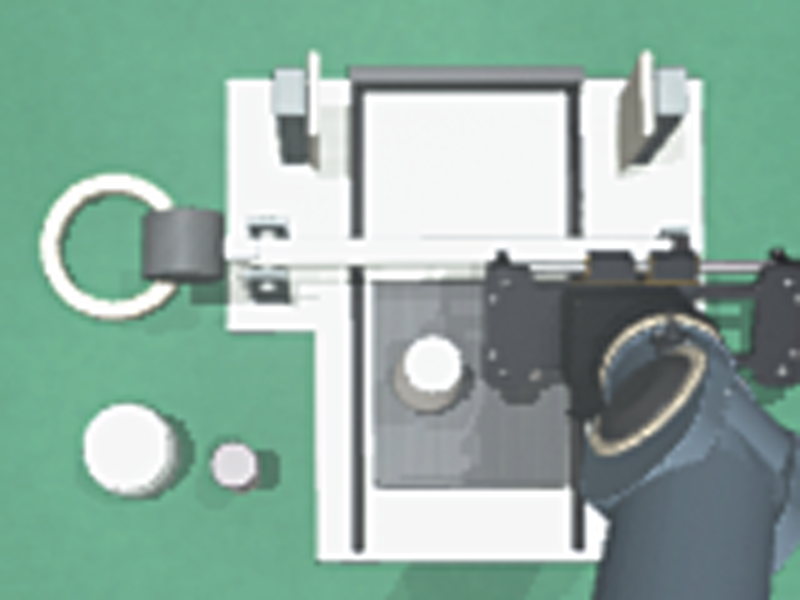

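```bash
cat >> g.py <<'E'
def arc(ths,x=-13,zc=-7.,tilt=.44):
    # TCP z = contact z + zc
    for th in ths:
        h=8+15*np.sin(th); r=225
        y=130-r*np.cos(th)-h*np.sin(th); z=120+r*np.sin(th)-h*np.cos(th)+zc
        xx=x+8*min(1,max(0,th-.1)/.8)
        s,X,R=pose(); print(round(th,2),'q',np.round([xx,y,z],1),'shift',np.round(R.inv().apply(s2w((xx,y,z))-X),4).tolist(),'turn',np.round((R.inv()*Rt(tilt)).as_rotvec(),4))
E
python3 -c "
from g import *
arc([0,.05,.1,.15,.2])"
```

```text
0 q [-13. -95. 105.] shift [0.0056, -0.0005, -0.0019] turn [ 0.0017 -0.0009 -0.    ]
0.05 q [-13.  -95.2 115.5] shift [0.0101, -0.0003, -0.0114] turn [ 0.0017 -0.0009 -0.    ]
0.1 q [-13.  -94.8 126. ] shift [0.0146, -0.0006, -0.0209] turn [ 0.0017 -0.0009 -0.    ]
0.15 q [-12.5 -94.  136.5] shift [0.0195, -0.0014, -0.0302] turn [ 0.0017 -0.0009 -0.    ]
0.2 q [-12.  -92.7 146.9] shift [0.0244, -0.0027, -0.0394] turn [ 0.0017 -0.0009 -0.    ]
```

Emit:
step_arm --deltas '[[0,[0.0056,0,-0.002],[0,0,0]],[0,[0.01,0,-0.0115],[0,0,0]],[0,[0.0145,-0.0005,-0.021],[0,0,0]],[0,[0.0195,-0.0015,-0.03],[0,0,0]],[0,[0.0245,-0.0027,-0.0395],[0,0,0]]]'

```text
time: 2.88
eef_pos: [0.6503, -0.1548, 0.1457]
tool_rot: [-0.001, 0.977, 0.006, 0.215]
force: [-8.8, 0.1, 0.4]
finger_gap: 0.0006
```

```bash
python3 -c "
from g import *
cap('scene','s3.png'); st()
crop('s3.png',240,120,400,240,5,'s3c.png'); arc(np.arange(.25,.55,.05)+.02)"
```

```text
t 2.9333 stn TCP [-14.9 -91.9 147.5] tip [ -6.9 -91.9 130.3] z [ 0.421  0.006 -0.907] x [0.907 0.012 0.421] F [-12.1   0.3   0.6] gap 0.0 q [-0.008, 0.413, 0.28, 1.968, -0.562, 0.403, -0.853]
0.27 q [-11.3 -90.  161.4] shift [0.0092, -0.0018, -0.0111] turn [-0.0004  0.005   0.0007]
0.32 q [-10.8 -87.6 171.7] shift [0.0139, -0.0043, -0.0202] turn [-0.0004  0.005   0.0007]
0.37 q [-10.3 -84.6 181.8] shift [0.0187, -0.0073, -0.0292] turn [-0.0004  0.005   0.0007]
0.42 q [ -9.8 -81.2 191.9] shift [0.0233, -0.0107, -0.0381] turn [-0.0004  0.005   0.0007]
0.47 q [ -9.3 -77.3 201.7] shift [0.0279, -0.0146, -0.0468] turn [-0.0004  0.005   0.0007]
0.52 q [ -8.8 -72.9 211.4] shift [0.0325, -0.0189, -0.0554] turn [-0.0004  0.005   0.0007]
0.57 q [ -8.3 -68.1 220.9] shift [0.0369, -0.0238, -0.0637] turn [-0.0004  0.005   0.0007]
```

View pics/s3c.png

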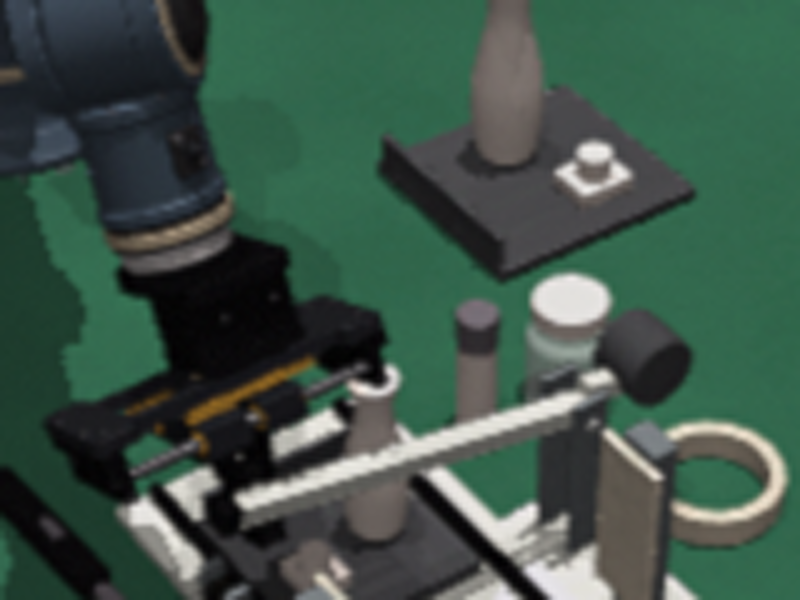

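```bash
sed -i 's/xx=x+8\*.*/xx=x/' g.py; python3 -c "
from g import *
arc(np.arange(.27,.55,.05),x=-18)"
```

```text
0.27 q [-18.  -90.  161.4] shift [0.0031, -0.0018, -0.014] turn [-0.0004  0.005   0.0007]
0.32 q [-18.  -87.6 171.7] shift [0.0074, -0.0043, -0.0233] turn [-0.0004  0.005   0.0007]
0.37 q [-18.  -84.6 181.8] shift [0.0117, -0.0073, -0.0325] turn [-0.0004  0.005   0.0007]
0.42 q [-18.  -81.2 191.9] shift [0.0159, -0.0107, -0.0415] turn [-0.0004  0.005   0.0007]
0.47 q [-18.  -77.3 201.7] shift [0.0201, -0.0146, -0.0505] turn [-0.0004  0.005   0.0007]
0.52 q [-18.  -72.9 211.4] shift [0.0241, -0.019, -0.0592] turn [-0.0004  0.005   0.0007]
```

Emit:
step_arm --deltas '[[0,[0.003,-0.002,-0.014],[0,0,0]],[0,[0.0075,-0.0045,-0.0233],[0,0,0]],[0,[0.0117,-0.0073,-0.0325],[0,0,0]],[0,[0.016,-0.0107,-0.0415],[0,0,0]],[0,[0.02,-0.0146,-0.0505],[0,0,0]]]'

```text
time: 3.35
eef_pos: [0.6486, -0.1391, 0.201]
tool_rot: [-0.001, 0.976, 0.006, 0.217]
force: [-5.2, 0.8, -0.9]
finger_gap: 0.0005
```

```bash
python3 -c "
from g import *
cap('scene','s4.png'); st()
crop('s4.png',240,100,400,220,5,'s4c.png'); arc(np.arange(.52,.81,.05),x=-17)"
```

```text
t 3.4 stn TCP [-16.2 -75.6 202.8] tip [ -8.2 -75.5 185.6] z [ 0.425  0.006 -0.905] x [0.905 0.013 0.425] F [-9.7 -0.1 -0.5] gap 0.0006 q [-0.117, 0.334, 0.374, 1.941, -0.464, 0.499, -0.978]
0.52 q [-17.  -72.9 211.4] shift [0.003, -0.0026, -0.0081] turn [-0.001   0.0015  0.0022]
0.57 q [-17.  -68.1 220.9] shift [0.007, -0.0075, -0.0167] turn [-0.001   0.0015  0.0022]
0.62 q [-17.  -62.8 230.1] shift [0.0109, -0.0127, -0.0251] turn [-0.001   0.0015  0.0022]
0.67 q [-17.  -57.1 239.2] shift [0.0148, -0.0185, -0.0332] turn [-0.001   0.0015  0.0022]
0.72 q [-17.  -51.  247.9] shift [0.0185, -0.0246, -0.0412] turn [-0.001   0.0015  0.0022]
0.77 q [-17.  -44.4 256.4] shift [0.0221, -0.0312, -0.0488] turn [-0.001   0.0015  0.0022]
```

View pics/s4c.png

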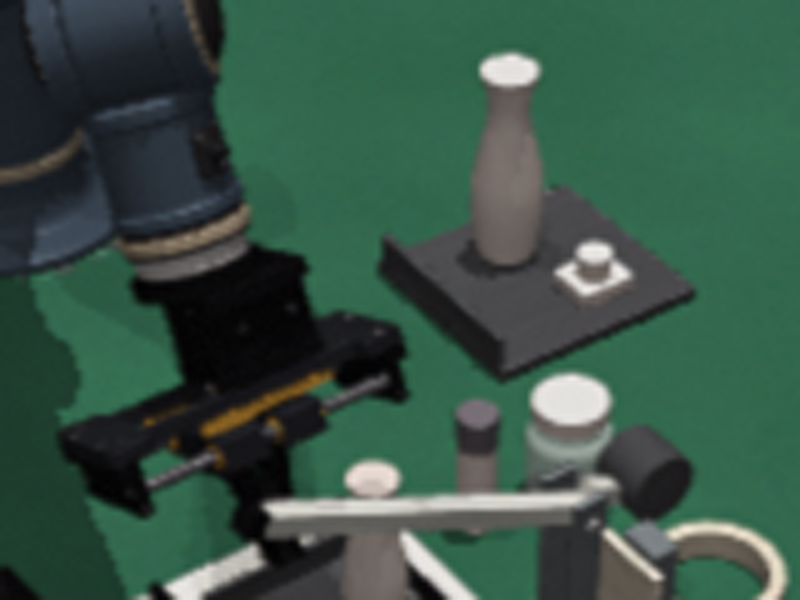

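```bash
cat >> g.py <<'E'
def tipproj(d,ths,x=0):
    for th in ths: print(round(th,2),np.round(proj(d,s2w((x,130-260*np.cos(th),120+260*np.sin(th)))),1))
E
python3 -c "
from g import *
tipproj(np.load('pics/s4.npz'),np.arange(.3,.66,.05)); tipproj(np.load('pics/s3.npz'),[0,.1,.2])"
```

```text
0.3 [285.  215.5]
0.35 [286.  211.7]
0.4 [287.2 207.8]
0.45 [288.6 203.9]
0.5 [290.2 199.9]
0.55 [292. 196.]
0.6 [294. 192.]
0.65 [296.2 188. ]
0 [283.1 236.3]
0.1 [283.  229.8]
0.2 [283.6 222.8]
```

```bash
python3 -c "
from g import *
arc(np.arange(.54,.81,.06),x=-18)"
```

```text
0.54 q [-18.  -71.1 215.2] shift [0.0037, -0.0045, -0.012] turn [-0.001   0.0015  0.0022]
0.6 q [-18.  -65.  226.5] shift [0.0085, -0.0106, -0.0222] turn [-0.001   0.0015  0.0022]
0.66 q [-18.  -58.3 237.4] shift [0.0131, -0.0173, -0.032] turn [-0.001   0.0015  0.0022]
0.72 q [-18.  -51.  247.9] shift [0.0176, -0.0246, -0.0416] turn [-0.001   0.0015  0.0022]
0.78 q [-18.  -43.  258.1] shift [0.0219, -0.0326, -0.0508] turn [-0.001   0.0015  0.0022]
```

Emit:
step_arm --deltas '[[0,[0.0037,-0.0045,-0.012],[0,0,0]],[0,[0.0085,-0.0106,-0.0222],[0,0,0]],[0,[0.013,-0.0173,-0.032],[0,0,0]],[0,[0.0176,-0.0246,-0.0416],[0,0,0]],[0,[0.022,-0.0326,-0.0508],[0,0,0]]]'

```text
time: 3.82
eef_pos: [0.6474, -0.1064, 0.2569]
tool_rot: [-0.001, 0.976, 0.006, 0.218]
force: [-2.7, 0.8, -1.9]
finger_gap: 0.0003
```

```bash
python3 -c "
from g import *
cap('scene','s5.png'); st()
crop('s5.png',240,80,400,200,5,'s5c.png'); arc(np.arange(.84,1.15,.06),x=-17); tipproj(np.load('pics/s5.npz'),np.arange(.6,.9,.05))"
```

```text
t 3.8667 stn TCP [-16.9 -41.8 258.8] tip [ -8.8 -41.7 241.7] z [ 0.427  0.007 -0.904] x [0.904 0.014 0.427] F [-9.1  0.3  2.5] gap 0.0001 q [-0.25, 0.257, 0.449, 1.905, -0.338, 0.592, -1.151]
0.84 q [-17.  -34.5 267.7] shift [0.0037, -0.0073, -0.0081] turn [-0.0014 -0.0008  0.003 ]
0.9 q [-17.  -25.3 277. ] shift [0.0077, -0.0164, -0.0164] turn [-0.0014 -0.0008  0.003 ]
0.96 q [-17.  -15.7 285.7] shift [0.0114, -0.0261, -0.0243] turn [-0.0014 -0.0008  0.003 ]
1.02 q [-17.   -5.5 293.8] shift [0.015, -0.0363, -0.0316] turn [-0.0014 -0.0008  0.003 ]
1.08 q [-17.    5.2 301.4] shift [0.0182, -0.047, -0.0385] turn [-0.0014 -0.0008  0.003 ]
1.14 q [-17.   16.4 308.4] shift [0.0212, -0.0581, -0.0448] turn [-0.0014 -0.0008  0.003 ]
0.6 [294. 192.]
0.65 [296.2 188. ]
0.7 [298.5 184. ]
0.75 [301.1 180.1]
0.8 [303.8 176.2]
0.85 [306.6 172.3]
0.9 [309.6 168.6]
```

View pics/s5c.png

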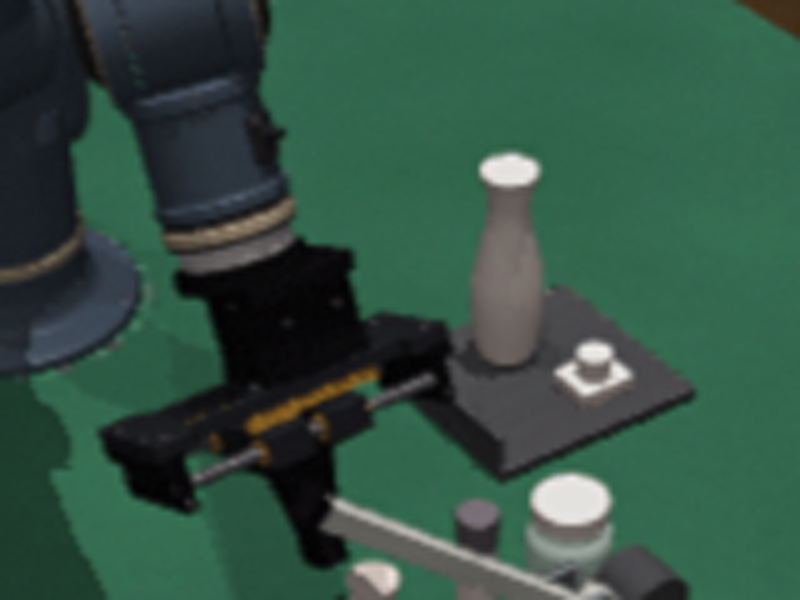

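Emit:
step_arm --deltas '[[0,[0.003,-0.0075,-0.0085],[0,0,0]],[0,[0.007,-0.0165,-0.017],[0,0,0]],[0,[0.0107,-0.026,-0.025],[0,0,0]],[0,[0.0143,-0.0365,-0.032],[0,0,0]],[0,[0.0175,-0.047,-0.039],[0,0,0]]]'

```text
time: 4.28
eef_pos: [0.6468, -0.0594, 0.3001]
tool_rot: [-0.001, 0.976, 0.006, 0.219]
force: [-1.1, 0.4, -1.3]
finger_gap: 0.0009
```

```bash
python3 -c "
from g import *
cap('scene','s6.png'); st()
crop('s6.png',240,60,400,180,5,'s6c.png'); arc(np.arange(1.14,1.5,.06),x=-17); tipproj(np.load('pics/s6.npz'),np.arange(.9,1.3,.05))"
```

```text
t 4.3333 stn TCP [-16.9   6.  301.6] tip [ -8.7   6.1 284.4] z [ 0.429  0.007 -0.903] x [0.903 0.014 0.429] F [-5.1  0.9  2.2] gap 0.0005 q [-0.382, 0.199, 0.485, 1.872, -0.215, 0.66, -1.339]
1.14 q [-17.   16.4 308.4] shift [0.0029, -0.0104, -0.0062] turn [-0.0016 -0.0031  0.0033]
1.2 q [-17.   28.  314.7] shift [0.0056, -0.022, -0.0119] turn [-0.0016 -0.0031  0.0033]
1.26 q [-17.   40.  320.4] shift [0.0081, -0.034, -0.017] turn [-0.0016 -0.0031  0.0033]
1.32 q [-17.   52.3 325.4] shift [0.0102, -0.0463, -0.0215] turn [-0.0016 -0.0031  0.0033]
1.38 q [-17.   65.  329.6] shift [0.0121, -0.059, -0.0253] turn [-0.0016 -0.0031  0.0033]
1.44 q [-17.   78.  333.1] shift [0.0136, -0.072, -0.0284] turn [-0.0016 -0.0031  0.0033]
1.5 q [-17.   91.2 335.8] shift [0.0148, -0.0852, -0.0308] turn [-0.0016 -0.0031  0.0033]
0.9 [309.6 168.6]
0.95 [312.7 164.9]
1.0 [316.  161.3]
1.05 [319.3 157.8]
1.1 [322.8 154.5]
1.15 [326.3 151.3]
1.2 [329.9 148.3]
1.25 [333.6 145.4]
```

View pics/s6c.png

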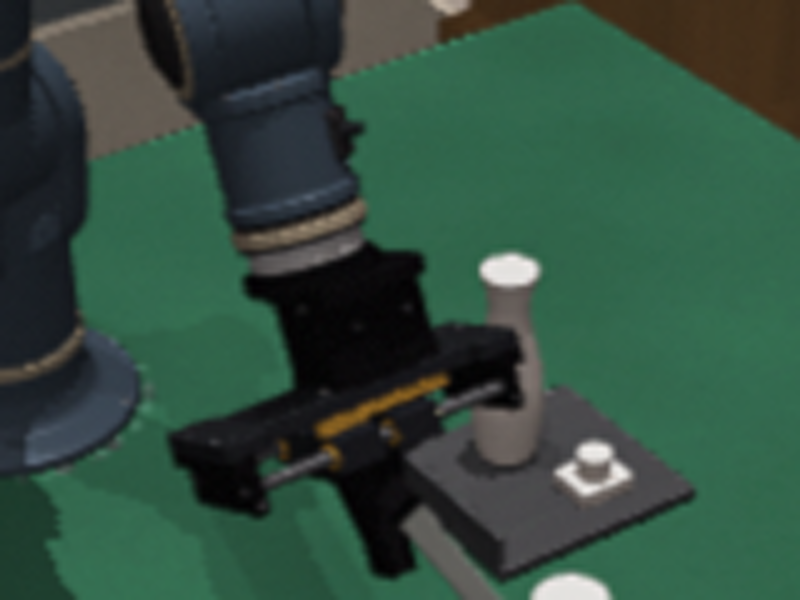

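Emit:
step_arm --deltas '[[0,[0.003,-0.0105,-0.006],[0,0,0]],[0,[0.0056,-0.022,-0.012],[0,0,0]],[0,[0.008,-0.034,-0.017],[0,0,0]],[0,[0.01,-0.046,-0.0215],[0,0,0]],[0,[0.01,-0.046,-0.0215],[0,0,0]]]'

```text
time: 4.75
eef_pos: [0.6474, -0.0109, 0.3242]
tool_rot: [-0.002, 0.975, 0.008, 0.22]
force: [0.3, -0.5, -0.6]
finger_gap: 0.0003
```

```bash
python3 -c "
from g import *
cap('scene','s7.png'); st()
crop('s7.png',240,60,440,210,4,'s7c.png');  tipproj(np.load('pics/s7.npz'),np.arange(1.15,1.8,.1))"
```

```text
t 4.8 stn TCP [-16.7  49.9 323.6] tip [ -8.6  49.9 306.5] z [ 0.429  0.005 -0.903] x [0.903 0.014 0.429] F [-1.4 -1.1 -0.4] gap 0.0006 q [-0.479, 0.172, 0.492, 1.85, -0.126, 0.699, -1.488]
1.15 [326.3 151.3]
1.25 [333.6 145.4]
1.35 [341.1 140.1]
1.45 [348.6 135.6]
1.55 [356.2 131.9]
1.65 [363.5 129. ]
1.75 [370.7 127. ]
```

View pics/s7c.png

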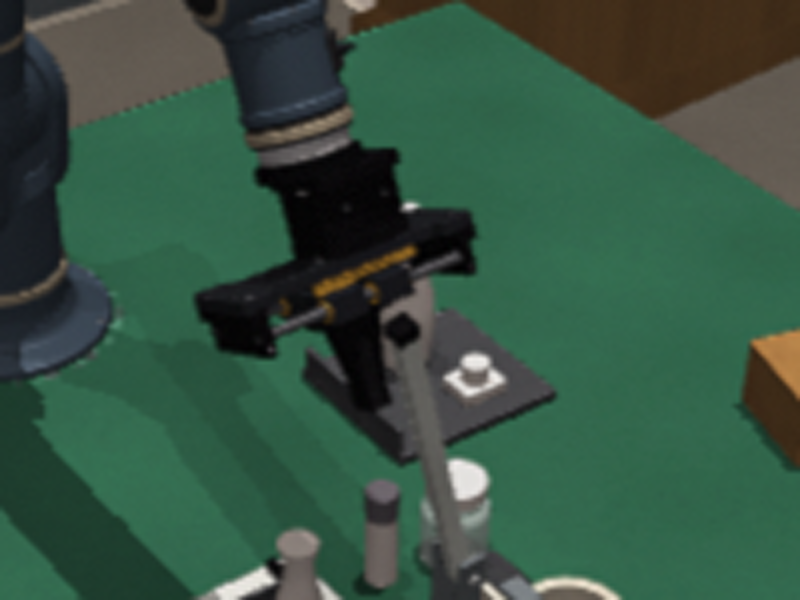

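Emit:
step_arm --deltas '[[0,[-0.036,0,-0.017],[0,0,0]],[0,[-0.072,0,-0.034],[0,0,0]],[0,[-0.1,0,-0.048],[0,0,0]],[0,[-0.1,0,-0.048],[0,0,0]],[0,[-0.1,0,-0.048],[0,0,0]]]'

```text
time: 5.22
eef_pos: [0.5347, -0.0166, 0.3237]
tool_rot: [-0.001, 0.976, 0.005, 0.219]
force: [0.9, -0.2, 1.0]
finger_gap: 0.0003
```

```bash
python3 -c "
from g import *
cap('scene','s8.png'); cap('top','t8.png'); st()
crop('s8.png',230,100,430,250,4,'s8c.png'); crop('t8.png',245,120,405,240,5,'t8c.png')
go((-185,0,250),0)"
```

```text
t 5.3167 stn TCP [-127.5   47.8  323.8] tip [-119.4   47.7  306.6] z [ 0.428  0.003 -0.904] x [0.904 0.011 0.428] F [ 0.2 -0.2  0.5] gap 0.0005 q [-0.557, -0.055, 0.482, 2.061, 0.083, 0.689, -1.682]
to (-185, 0, 250) shift [-0.0836  0.0477  0.0422] turn [ 0.0021 -0.4424 -0.0009]
```

View pics/s8c.png

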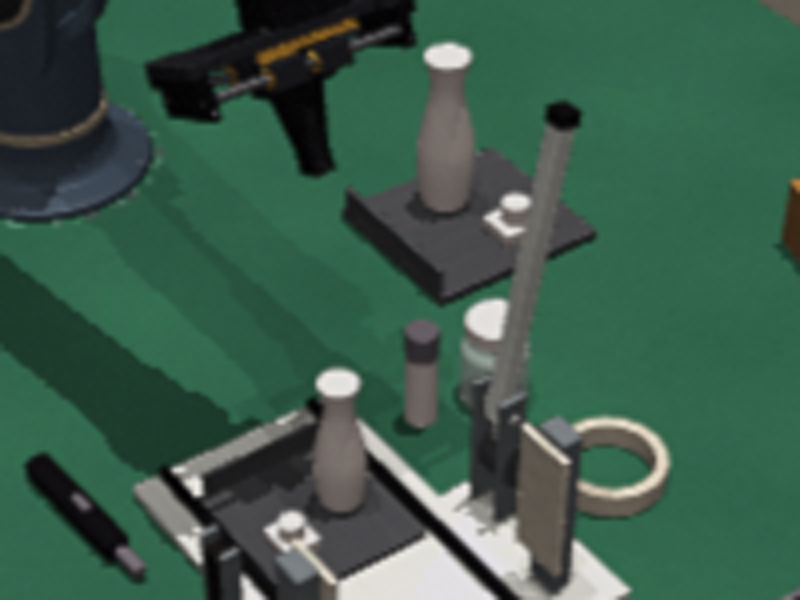

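View pics/t8c.png

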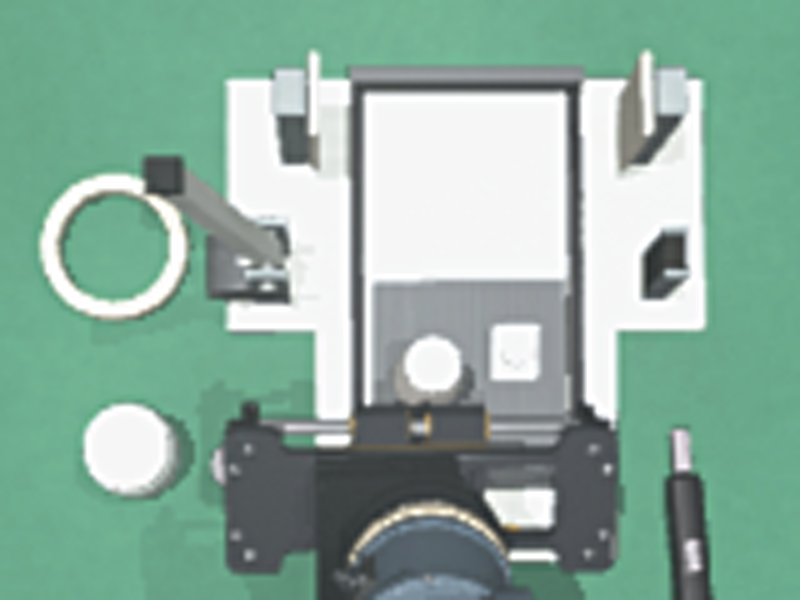

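Emit:
step_arm --deltas '[[0.5,[-0.083,0.048,0.042],[0,-0.442,0]],[0.5,[-0.083,0.048,0.042],[0,-0.442,0]],[0.5,[-0.083,0.048,0.042],[0,-0.442,0]],[0.5,[-0.083,0.048,0.042],[0,-0.442,0]],[0.5,[-0.083,0.048,0.042],[0,-0.442,0]]]'

```text
time: 5.73
eef_pos: [0.4818, -0.0651, 0.2486]
tool_rot: [0.003, 1.0, 0.005, -0.002]
force: [0.9, 0.6, 0.3]
finger_gap: 0.0261
```

```bash
python3 -c "
from g import *
st(); go((-185,0,70))"
```

```text
t 5.7333 stn TCP [-182.6   -0.6  248.6] tip [-182.7   -0.7  229.6] z [-0.003 -0.006 -1.   ] x [ 1.     0.011 -0.003] F [0.9 0.6 0.3] gap 0.0261 q [-0.475, 0.16, 0.59, 1.984, -0.097, 1.029, -1.401]
to (-185, 0, 70) shift [-0.0017 -0.0016  0.1786] turn [ 0.0056  0.0034 -0.0016]
```

Emit:
step_arm --deltas '[[0.5,[-0.002,-0.001,0.178],[0.005,0.003,-0.001]],[0.5,[-0.002,-0.001,0.178],[0.005,0.003,-0.001]],[0.5,[-0.002,-0.001,0.178],[0.005,0.003,-0.001]],[0.5,[-0.002,-0.001,0.178],[0.005,0.003,-0.001]],[0.5,[-0.002,-0.001,0.178],[0.005,0.003,-0.001]]]'

```text
time: 6.15
eef_pos: [0.4735, -0.0632, 0.0666]
tool_rot: [-0.001, 1.0, 0.007, -0.003]
force: [-1.4, 0.3, 0.8]
finger_gap: 0.0428
```

```bash
python3 -c "
from g import *
st(); go((-185,0,36))
cap('scene','s9.png');crop('s9.png',230,120,400,250,4.5,'s9c.png')"
```

```text
t 6.15 stn TCP [-191.     1.5   66.6] tip [-191.1    1.5   47.6] z [-0.006  0.001 -1.   ] x [ 1.     0.014 -0.006] F [-1.4  0.3  0.8] gap 0.0428 q [-0.342, 0.433, 0.482, 2.167, -0.342, 0.621, -1.172]
to (-185, 0, 36) shift [0.0062 0.0015 0.0306] turn [-0.0015  0.0061  0.0017]
```

View pics/s9c.png

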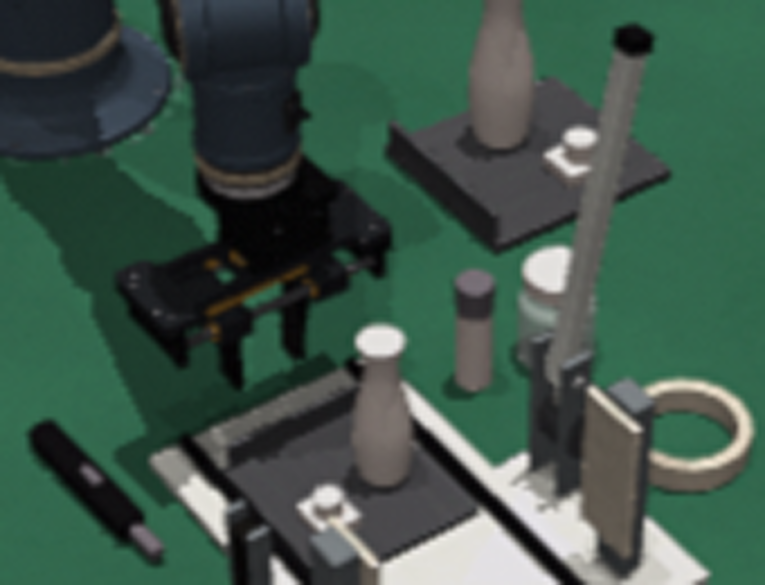

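Emit:
step_arm --deltas '[[0.5,[0.004,0.001,0.015],[0,0.006,0.001]],[0.5,[0.008,0.0015,0.03],[0,0.006,0.001]],[0.5,[0.008,0.0015,0.03],[0,0.006,0.001]]]'

```text
time: 6.45
eef_pos: [0.4853, -0.065, 0.0408]
tool_rot: [-0.001, 1.0, 0.006, 0.004]
force: [0.7, -1.0, 0.3]
finger_gap: 0.0432
```

```bash
python3 -c "
from g import *
st(); go((-165,0,36)); go((-155,0,36))"
```

```text
t 6.45 stn TCP [-179.2   -0.4   40.8] tip [-179.    -0.4   21.8] z [ 0.007  0.002 -1.   ] x [1.    0.013 0.007] F [ 0.7 -1.   0.3] gap 0.0432 q [-0.302, 0.488, 0.441, 2.161, -0.391, 0.561, -1.13]
to (-165, 0, 36) shift [ 0.0141 -0.0004  0.0049] turn [-0.002  -0.0074  0.0005]
to (-155, 0, 36) shift [ 0.0241 -0.0004  0.005 ] turn [-0.002  -0.0074  0.0005]
```

Emit:
step_arm --deltas '[[0.5,[0.008,0,0.004],[0,-0.005,0]],[0.5,[0.016,0,0.0045],[0,-0.005,0]],[0.5,[0.021,0,0.0045],[0,-0.005,0]],[0.5,[0.021,0,0.0045],[0,-0.005,0]]]'

```text
time: 6.78
eef_pos: [0.5081, -0.0646, 0.0384]
tool_rot: [-0.001, 1.0, 0.007, 0.003]
force: [-0.5, -0.6, 0.6]
finger_gap: 0.0433
```

```bash
python3 -c "
from g import *
st(); go((-30,0,36)); go((-25,0,36))"
```

```text
t 6.7833 stn TCP [-156.3   -0.4   38.4] tip [-156.2   -0.3   19.4] z [ 0.006  0.002 -1.   ] x [1.    0.013 0.006] F [-0.5 -0.6  0.6] gap 0.0433 q [-0.297, 0.519, 0.438, 2.11, -0.397, 0.585, -1.133]
to (-30, 0, 36) shift [ 0.1263 -0.0003  0.0031] turn [-0.0023 -0.0059  0.0008]
to (-25, 0, 36) shift [ 0.1313 -0.0003  0.0031] turn [-0.0023 -0.0059  0.0008]
```

Emit:
step_arm --deltas '[[0.5,[0.008,0,0.001],[0,-0.004,0]],[0.5,[0.016,0,0.001],[0,-0.004,0]],[0.5,[0.024,0,0.001],[0,-0.004,0]],[0.5,[0.032,0,0.001],[0,-0.004,0]],[0.5,[0.04,0,0.001],[0,-0.004,0]]]'

```text
time: 7.2
eef_pos: [0.5425, -0.0642, 0.0361]
tool_rot: [-0.002, 1.0, 0.006, -0.005]
force: [-7.3, -0.5, 4.9]
finger_gap: 0.0434
```

```bash
python3 -c "
from g import *
st(); go((-30,0,37))
cap('scene','s10.png');crop('s10.png',230,120,400,250,4.5,'s10c.png')"
```

```text
t 7.2 stn TCP [-121.9   -0.4   36.1] tip [-122.1   -0.3   17.1] z [-0.009  0.004 -1.   ] x [ 1.     0.012 -0.009] F [-7.3 -0.5  4.9] gap 0.0434 q [-0.291, 0.569, 0.439, 2.022, -0.398, 0.643, -1.147]
to (-30, 0, 37) shift [ 0.0919 -0.0004 -0.0017] turn [-0.0042  0.0092 -0.0005]
```

View pics/s10c.png

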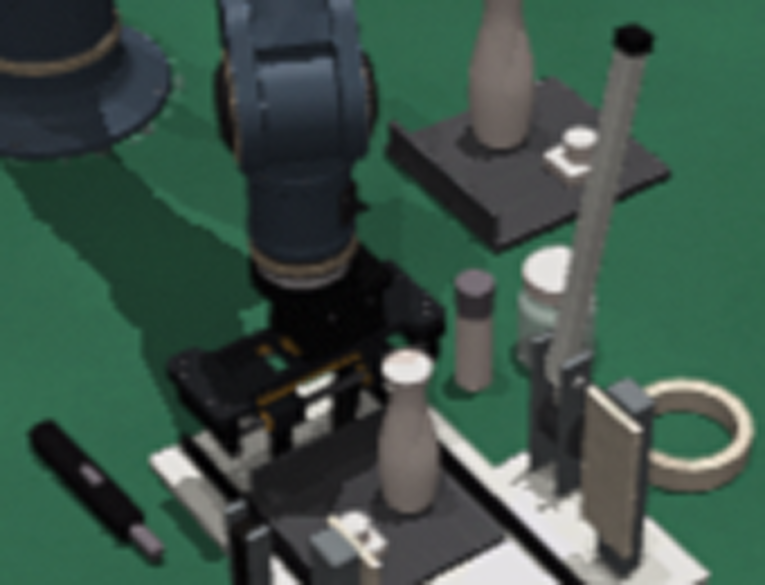

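Emit:
step_arm --deltas '[[0.5,[0.008,0,-0.001],[-0.004,0.008,0]],[0.5,[0.016,0,-0.001],[-0.004,0.008,0]],[0.5,[0.024,0,-0.001],[-0.004,0.008,0]],[0.5,[0.032,0,-0.001],[-0.004,0.008,0]],[0.5,[0.04,0,-0.001],[-0.004,0.008,0]]]'

```text
time: 7.67
eef_pos: [0.586, -0.0636, 0.037]
tool_rot: [0.001, 1.0, 0.006, 0.003]
force: [-2.2, 0.3, -1.6]
finger_gap: 0.0438
```

Emit:
step_arm --deltas '[[0.5,[0.008,0,0],[0,0,0]],[0.5,[0.016,0,0],[0,0,0]],[0.5,[0.024,0,0],[0,0,0]],[0.5,[0.032,0,0],[0,0,0]],[0.5,[0.034,0,0],[0,0,0]]]'

```text
time: 8.08
eef_pos: [0.6214, -0.0632, 0.0376]
tool_rot: [0.001, 1.0, 0.006, 0.004]
force: [-1.9, 0.8, -0.7]
finger_gap: 0.0432
```

```bash
python3 -c "
from g import *
st(); go((-25,0,37))
cap('scene','s11.png');crop('s11.png',230,120,400,250,4.5,'s11c.png')"
```

```text
t 8.0833 stn TCP [-43.1  -0.4  37.6] tip [-42.9  -0.4  18.6] z [ 0.008 -0.002 -1.   ] x [1.    0.013 0.008] F [-1.9  0.8 -0.7] gap 0.0432 q [-0.282, 0.655, 0.441, 1.846, -0.403, 0.722, -1.174]
to (-25, 0, 37) shift [ 0.0181 -0.0004  0.0008] turn [ 0.0016 -0.0078  0.0005]
```

View pics/s11c.png

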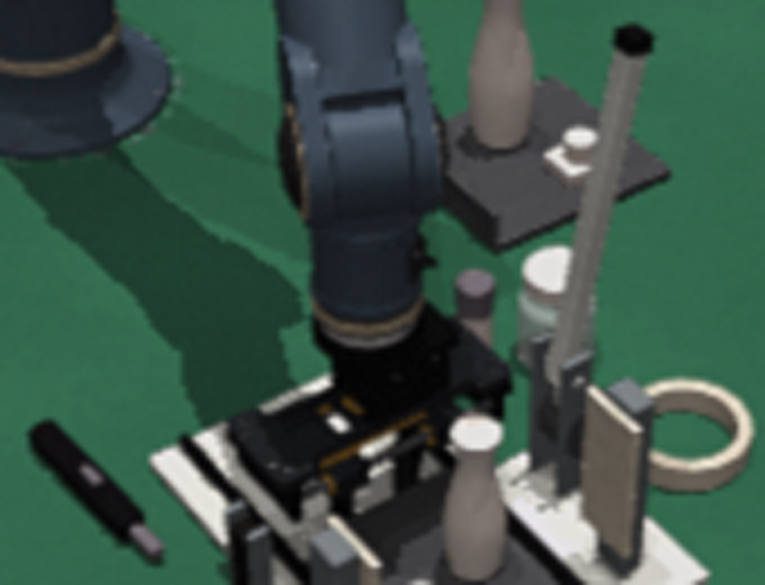

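Emit:
step_arm --deltas '[[0.5,[0.004,0,0],[0,-0.006,0]],[0.5,[0.008,0,0],[0,-0.006,0]],[0.5,[0.012,0,0],[0,-0.006,0]],[0.5,[0.015,0,0],[0,-0.006,0]],[0.5,[0.016,0,0],[0,-0.006,0]]]'

```text
time: 8.55
eef_pos: [0.6352, -0.0633, 0.0377]
tool_rot: [0.001, 1.0, 0.006, -0.0]
force: [-5.1, 0.3, 3.5]
finger_gap: 0.0435
```

```bash
python3 -c "
from g import *
st()"
```

```text
t 8.55 stn TCP [-29.2  -0.6  37.7] tip [-29.2  -0.6  18.7] z [-0.001 -0.001 -1.   ] x [ 1.     0.012 -0.001] F [-5.1  0.3  3.5] gap 0.0435 q [-0.278, 0.675, 0.443, 1.805, -0.401, 0.752, -1.182]
```

Continuing in small increments and watching for the force rise at the stop.

Emit:
step_arm --deltas '[[0.5,[0.002,0,0],[0,0,0]],[0.5,[0.004,0,0],[0,0,0]],[0.5,[0.006,0,0],[0,0,0]],[0.5,[0.006,0,0],[0,0,0]]]'

```text
time: 8.88
eef_pos: [0.6378, -0.0633, 0.0376]
tool_rot: [-0.0, 1.0, 0.006, -0.004]
force: [-11.6, -0.9, 8.9]
finger_gap: 0.0433
```

```bash
python3 -c "
from g import *
st(); cap('top','t12.png');crop('t12.png',245,120,405,240,5,'t12c.png');cap('scene','s12.png');crop('s12.png',270,160,430,280,5,'s12c.png')"
```

```text
t 8.8833 stn TCP [-26.7  -0.7  37.6] tip [-26.8  -0.7  18.6] z [-0.008  0.    -1.   ] x [ 1.     0.012 -0.008] F [-11.6  -0.9   8.9] gap 0.0433 q [-0.277, 0.682, 0.444, 1.793, -0.4, 0.766, -1.184]
```

View pics/t12c.png

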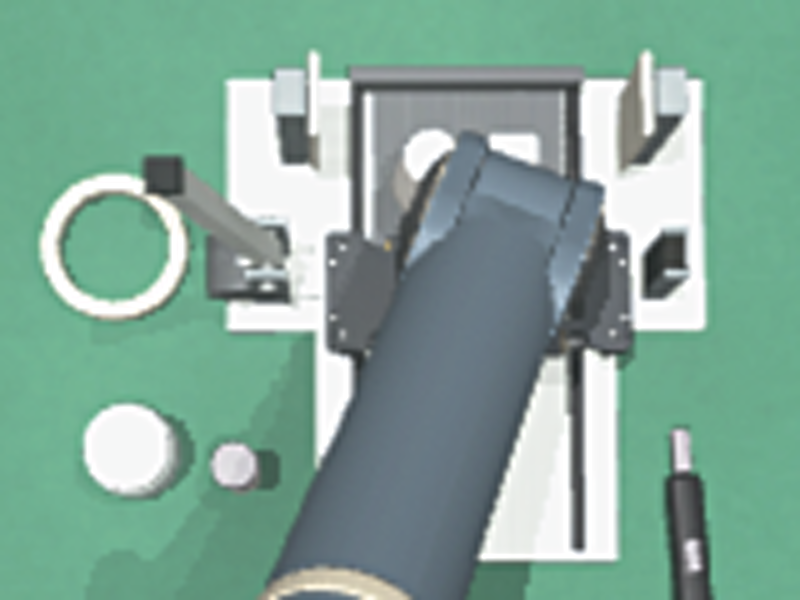

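View pics/s12c.png

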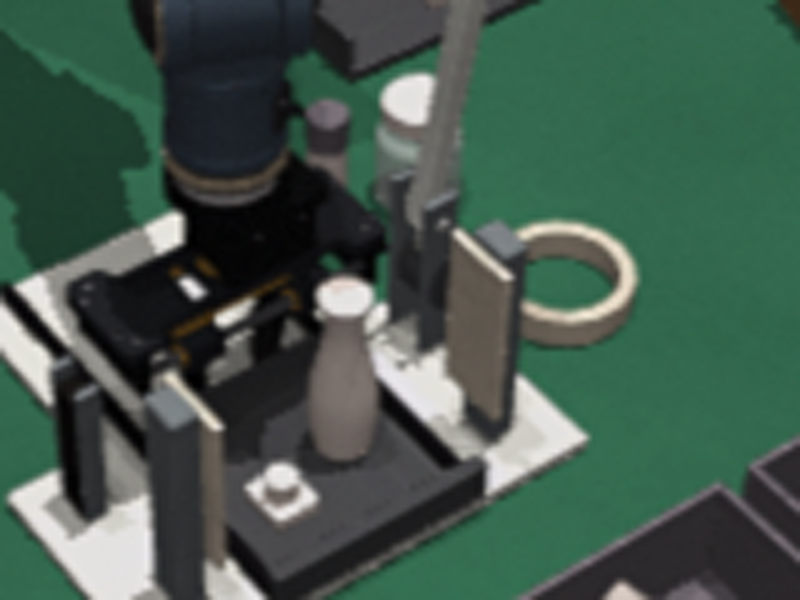

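Emit:
step_arm --deltas '[[0.5,[0.002,0,-0.001],[0,0,0]],[0.5,[0.004,0,-0.001],[0,0.004,0]],[0.5,[0.006,0,-0.001],[0,0.006,0]],[0.5,[0.006,0,-0.001],[0,0.006,0]]]'

```text
time: 9.32
eef_pos: [0.638, -0.0632, 0.0376]
tool_rot: [-0.001, 1.0, 0.006, -0.007]
force: [-23.8, 1.1, 15.9]
finger_gap: 0.0433
```

```bash
python3 -c "
from g import *
st(); S=cap('scene','s13.png'); st()
print('vase0',w2s(ray(np.load('pics/scene0.npz'),230+372.5/4.4-.5,160+158.5/4.4-.5,.137)))
print('vase now',w2s(ray(S,270+344.5/5-.5,160+297.5/5-.5,.137)))
crop('s13.png',270,160,430,280,5,'s13c.png')"
```

```text
t 9.3167 stn TCP [-26.5  -0.5  37.6] tip [-26.7  -0.5  18.6] z [-0.015  0.002 -1.   ] x [ 1.     0.011 -0.015] F [-23.8   1.1  15.9] gap 0.0433 q [-0.275, 0.684, 0.444, 1.787, -0.4, 0.776, -1.185]
t 9.3667 stn TCP [-26.5  -0.5  37.6] tip [-26.8  -0.5  18.6] z [-0.015  0.003 -1.   ] x [ 1.     0.011 -0.015] F [-24.3   1.8  16.9] gap 0.0435 q [-0.275, 0.684, 0.444, 1.787, -0.4, 0.776, -1.185]
vase0 [-78.1  32.2 137. ]
vase now [ 49.2  31.5 137. ]
```

View pics/s13c.png

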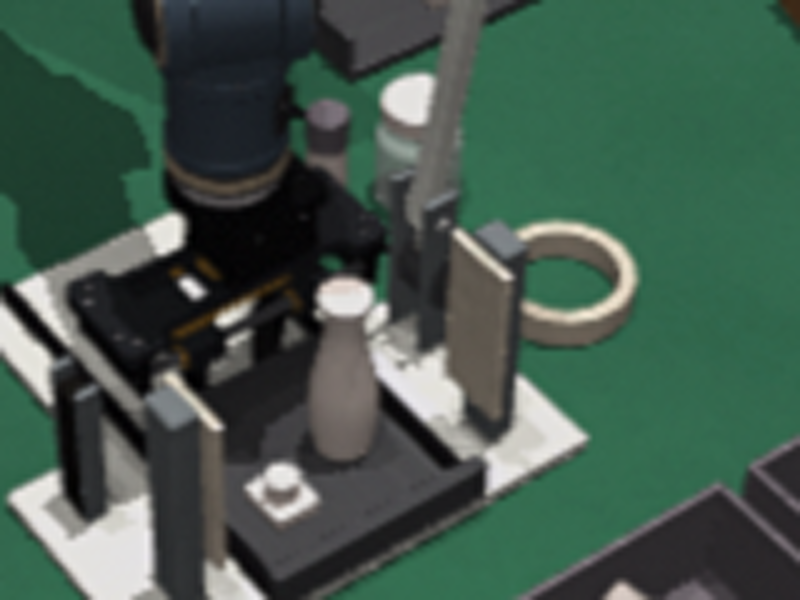

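Emit:
step_arm --deltas '[[0.5,[-0.006,0,0],[0,0,0]],[0.5,[-0.012,0,0],[0,0,0]],[0.5,[-0.03,0,0],[0,0,0]],[0.5,[-0.055,0,0],[0,0,0]],[0.5,[-0.08,0,0],[0,0,0]]]'

```text
time: 9.78
eef_pos: [0.5691, -0.064, 0.0388]
tool_rot: [0.001, 1.0, 0.006, 0.006]
force: [0.3, -0.0, -0.1]
finger_gap: 0.0437
```

Emit:
step_arm --deltas '[[0.5,[-0.03,0,-0.005],[0,0,0]],[0.5,[-0.06,0,-0.03],[0,0,0]],[0.5,[-0.08,0,-0.07],[0,0,0]],[0.5,[-0.08,0,-0.11],[0,0,0]],[0.5,[-0.08,0,-0.14],[0,0,0]]]'

```text
time: 10.2
eef_pos: [0.4874, -0.0654, 0.1808]
tool_rot: [0.0, 1.0, 0.005, 0.006]
force: [1.5, 1.0, 1.0]
finger_gap: 0.0436
```

```bash
python3 -c "
from g import *
st(); T=cap('top','t14.png');crop('t14.png',245,120,405,240,5,'t14c.png');S=cap('scene','s14.png');crop('s14.png',270,160,430,280,5,'s14c.png')"
```

```text
t 10.2 stn TCP [-177.1   -0.9  180.8] tip [-176.9   -0.9  161.8] z [ 0.012 -0.001 -1.   ] x [1.    0.011 0.012] F [1.5 1.  1. ] gap 0.0436 q [-0.455, 0.258, 0.597, 2.06, -0.191, 0.864, -1.31]
```

View pics/t14c.png

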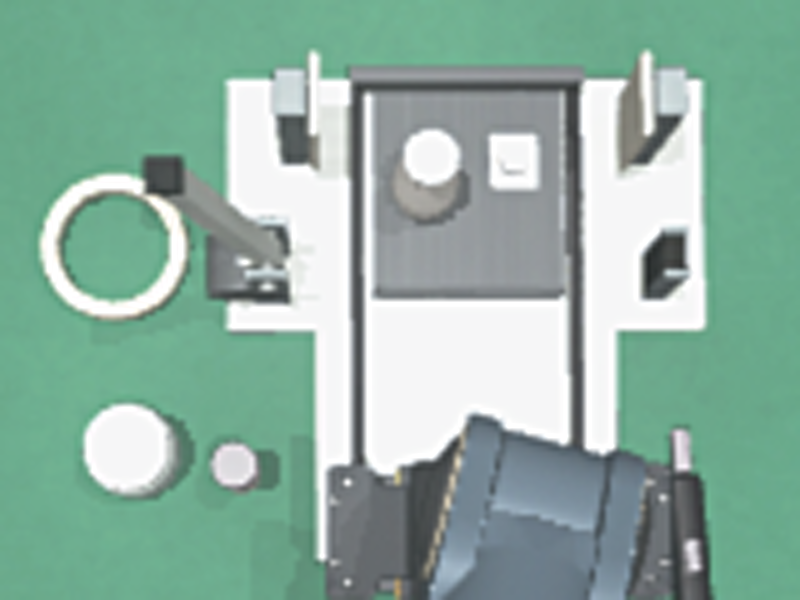

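View pics/s14c.png

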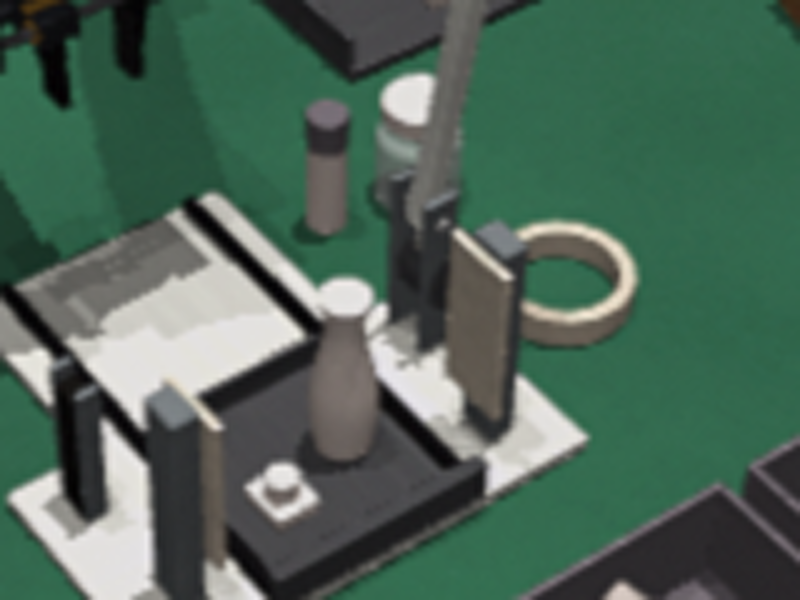

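View pics/t14.png

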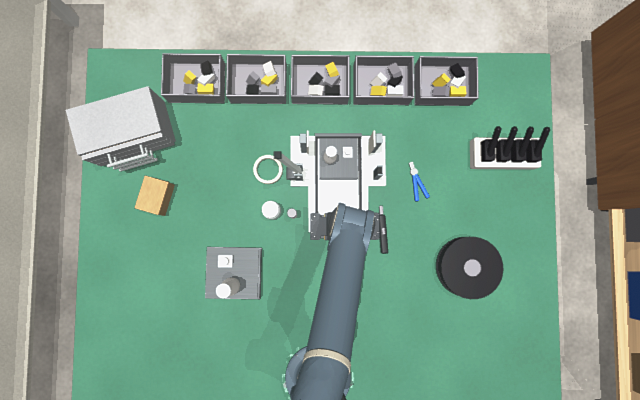

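```bash
python3 -c "
from g import *
T=np.load('pics/t14.npz')
for x in(380,560): print(w2s(ray(T,245+(x+.5)/5-.5,120+297.5/5-.5,.029)))
a=cv2.imread('pics/top0.png').astype(int);b=cv2.imread('pics/t14.png').astype(int)
D=np.abs(a-b).max(2)
for n,(x0,y0,x1,y1) in dict(glue=(286,206,299,220),jar=(260,200,283,222),tape=(250,152,272,188),cut=(405,160,432,203),spool=(435,235,505,300),carton=(132,174,174,217),pen=(376,205,390,212),plate2=(203,245,264,301)).items(): print(n,(D[y0:y1,x0:x1]>40).sum())
"
```

```text
[-16.6  58.7  29. ]
[-16.9 -60.7  29. ]
glue 0
jar 0
tape 0
cut 0
spool 245
carton 0
pen 0
plate2 0
```

```bash
python3 -c "
from rig import finish_job
print(finish_job())"
```

```text
the job is handed in; nothing more can be done
None
```

I raised the barrier first, then pushed the plate home, and handed the job in at about 10.2 s.

- **Barrier:** I pushed it up from below near the free end with the closed fingers tilted forward, and let go at about 1.33 rad. It swung on by itself and rests at the upper stop: its tip was at pixel (370, 129) in the scene view, which matches 1.75 rad.
- **Plate:** I pushed it on its flange with two fingers along the lane. At the stop the force rose from 12 to 24 N while the plate did not move further. The fingers then drew back and touched nothing.

**Last checks**
- **Plate position:** the flange's near edge read x = -16.7 mm in the top view, where fully home is -15 mm. The station position fitted from the top view alone differs by about 1.5 mm from the fit I used, which explains the difference. The finger stop position (about -16 mm) agrees, and I saw no gap at the stop.
- **Bystanders:** the glue stick, jar, tape roll, cutters, carton and look-alike plate are unchanged in the top pictures. The end of the pen that the check covered is also unchanged.
- **Spool:** the top picture did change there. I put this down to the arm's shadow, which lay over it at the start; I did not check it separately. The gripper passed well above the spool.
- **Forces:** I pressed sideways on the bar with up to 12 N. While pressing against the stop, the sensor also read up to 17 N upward on the fingers. I did not find out why, but it means the fingers pressed down on the plate, so they did not lift it.

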